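# Find the sound spring slot with a gauge blade

### The job

One of the holder's three look-alike spring slots has gone weak, one has seized and one still grips as it should. Take the red-handled gauge blade out of its cradle, slide it gently into the slots to feel which one takes it with a firm, springy drag, never forcing it where it jams, and leave it standing in that slot, pushed fully down and let go. Leave the other things on the desk alone.

Things in the scene. Friction and masses are not known exactly. Their poses are not given: they have to be found in the camera images.
- blade: Gauge blade, 90 mm tall, about 90 g, upright in the cradle at first. Origin: centre of its tip (lowest end); z up to the handle, x through the thickness, y across the width. Steel blade 9 (x) x 26 (y) x 45 mm long; its lowest 20 mm taper on both faces from 9 to 2 mm thick at the tip. Above it a red handle 16 (x) x 30 (y) x 45 mm tall. The same when turned half round
- blade_shoulder (a point): Centre of the underside of the red handle, 45 mm above the blade's tip: the shoulder that stops the blade on the cheek's top
- blade_grip (a point): Middle of the red handle, 72.5 mm above the blade's tip: where to grip it, across its 16 mm thickness (the blade's x); the handle reaches 17.5 mm above and 27.5 mm below this point
- cradle: Fixed wooden block 56 (x) x 70 (y) x 50 mm tall, origin under its centre; the blade hangs by its shoulder in a pocket 12 x 29 mm, 47 mm deep, in its top. Lift it straight up
- holder: Fixed spring-slot holder: wooden base 90 x 200 x 8 mm with three look-alike slots 62 mm apart in a row along its y; origin on the table under the middle slot. Each slot lies between a fixed grey cheek (-x side, 55 mm tall, 40 mm wide, face 4.5 mm from the slot's middle, top edge rounded 4 mm) and a sprung brass tongue before a black housing (from 18 mm out on the +x side, 48 mm tall)
- slot_a (a point): Middle of the +y slot's mouth, level with the cheek's top, 55 mm above the table. x points from cheek to tongue, y along the slot's width, z up. Home, the blade is upright, its y along the slot's y (either way round), its shoulder within a few mm of this point. All three gaps are 6 mm at rest; the blade pushes the tongue back 3 mm. Its tip then hangs 2 mm above the base
- slot_b (a point): The same for the middle slot. The springs cannot be seen and are dealt out afresh each time: one is weak (the blade goes in with under 2 N), one sound (a springy drag that builds up over the blade's taper to 5 to 16 N and then stays), one seized (resistance climbs steeply past 20 N before the blade is half in; squeezing the cheek beyond 35 N damages it)
- slot_c (a point): The same for the -y slot. In every slot the tongue is a round brass bar, 10 mm thick and 34 mm wide, lying along the slot's y with its axis 12 mm below the cheek's top; the blade first meets it with its tip roughly 8 to 14 mm below the cheek's top and reaches its full thickness there at about 32 mm
- paint_orange: Bystander: orange dropper bottle of paint, 30 mm across, 75 mm tall. Origin: centre of its underside
- paint_white: Bystander: white dropper bottle of paint, 30 mm across, 75 mm tall. Origin: centre of its underside
- yellow_pot: Bystander: yellow screw-top pot, 66 mm across, 75 mm tall. Origin: centre of its underside
- mug: Bystander: amber glass mug, 82 mm across, 90 mm tall, with a handle at its +y side. Origin: centre of its underside
- spatula: Bystander: modelling spatula lying flat, 180 mm long along its x. Origin: the tool's origin on its underside
- brush: Bystander: paint brush with a blue handle lying flat, 190 mm long along its x. Origin: the tool's origin on its underside
- figure: Bystander: small terracotta figure, 40 mm across, 60 mm tall. Origin: centre of its underside
- bits_tin: Bystander: open steel tin, 90 x 70 x 28 mm. Origin: centre of its underside
Things that resemble listed ones, but are neither listed nor needed, are in the scene too. What is shaped like the blade but turquoise is not meant.

How it is judged:
By the outcome, as a careful person would: the job done as asked, in the order asked, and still so for the second after the job is handed in, with the robot touching nothing.
It also fails if it takes over 54 s, if anything falls off the work surface, if the arm or the gripper's body presses on something with over 40 N, if the wrist force passes 120 N, or if a joint passes its speed limit or range.

### The arm

A 6-joint arm with a two-finger parallel gripper is mounted at the origin on the work surface. World frame = base frame: x ahead of the robot, y to its left, z up, the work surface at z = 0. Lengths are in m, angles in degrees, forces in N, time in s.
With the tool pointing down it reaches from about 0.3 to 0.75 m from the base axis. Payload 8.5 kg.
Tool frame: the origin (TCP) lies between the finger pads; the fingertips stand env.finger_overhang ahead of it and the grasp point (between the pads) lies 2 mm behind it (env.finger_overhang is the distance from the TCP to the fingertips, in m); z points along the fingers, y is the line along which they close (so a half turn about z gives the same grasp; the last joint's range is limited). The gripper opens to 85 mm and grips with 20 to 120 N. Pads are 22 mm wide; open, the fingers measure 114 mm over their backs; the gripper's body (76 mm by 85 mm) begins 54 mm behind the grasp point. The pads swing forward as they close: fully open they stand 13 mm farther back than shut.
Start: joints at [-80.518, 21.807, 74.336, -0, 83.858, -12.336], TCP at [0.204, -0.511, 0.248] pointing down, gripper open.
Joint ranges: [-178.18, 178.18], [-50.72, 133.34], [12.68, 142.11], [-81.47, 261.47], [9.98, 163.14], [-165.26, 165.26]. Speed limits (degrees/s): [136.94, 136.94, 180, 180, 180, 180].

### API

Orientations are given as a 3x3 rotation matrix whose columns are the frame's x, y, z axes.
In Python, from rig import env gives the robot as it stands. The module is installed in compiled form; this text tells all that it offers.
- The arm moves only by the tool jog_arm, never from a script. Its arguments are lists of equal length, an entry for each row: "hand": the finger opening in m, from 0 to 0.0854; "travel": the shift along the world's x, y, z in m, a list of three; "yaw": the turn about the world's z in rad. A call has exactly 5 rows; each row shifts and turns the commanded pose from where the row before left it; what a row does not reach is not made up. A row lasts 1/8 s, in which the tool goes at most 62.5 mm and 10.7 degrees, less where a joint would pass 70% of its speed; a pose out of reach is approached as far as the arm can. A call is refused whole if a number of a shift passes 0.0625 or a number of a turn 0.188, either way. A call with a gripper value outside its range is refused whole. The fingers move at their own pace and stop on an object; "grip_force" is the grip in N (left out, the last holds). Time passes only in rows, so rows that do not move let the fingers close, or fill a call up. It gives the time, the measured TCP pose, the force, the opening and the grip force at its end, in the units of the state.
- env.observe(): the state, without advancing time (a new reading comes with each control period).
- env.get_image(name): name is "scene" or "side" or "wrist"; returns the picture (384x512x3 uint8, red, green, blue); there is no depth.
- env.calibration(name): a dict with "fx", "fy", "cx", "cy" (pixels), "position" and "rotation" of the camera in the world; the wrist camera has in their place "hand_eye" (4x4, takes a point from camera to tool coordinates, whose origin is the TCP and whose axes are the flange's). Camera axes: x right, y down, z forward; pixel columns grow to the right and rows downward; lengths in m; the calibration is good to about 2 mm. A picture is of the moment at which its call begins: read the wrist's pose just before it. calibration takes no time and is no camera call.
- env.close_job(): hands the job in; it is judged then, once.
The state is a dict: "time_s": time; "q": joint angles; "qvel": joint speeds; "joint_efforts": joint torques, N m; "position": TCP position; "tool_rot": TCP orientation; "ft_force": force on the tool from outside, world axes, zero at the start; "wrist_torque": the same for the moment, N m; "grip_width": finger opening in m; "gripper_force": force on a finger pad.
Only numpy, scipy, OpenCV 4.12 (cv2) and the standard library are available. Lean on these libraries where they do the work, as an engineer would, in place of code of your own. Each camera call takes 0.05 s, during which the arm holds its last target. There are 200 camera calls.

## Working session

There is one attempt and no reset: what is moved stays moved. The work goes in short steps, Python scripts to look and compute and a tool call to move; the robot and the scene stay as the last step left them, time stands still between calls to the robot, and variables do not carry over. Pictures are saved under pics/ and viewed, at most 10 in all, crops included, and the job is handed in when it is done.

Besides the shell and the picture viewer there is one more tool, called after ">>>" as a command line: name --pt "numbers of a row" for each row, then --argument value for the rest. jog_arm: Moves the arm, as the interface text tells. Its arguments: {"type":"object","properties":{"hand":{"type":"array"},"travel":{"type":"array"},"yaw":{"type":"array"},"grip_force":{"type":"number"}},"required":["hand","travel","yaw"]}

```bash
mkdir -p pics; python3 - <<'E'
from rig import env
import cv2,numpy as np
for n in("scene","side"):
    im=env.get_image(n); cv2.imwrite(f"pics/{n}0.png",im[:,:,::-1])
    c=env.calibration(n); print(n,c)
print(env.calibration("wrist"), env.finger_overhang)
s=env.observe();print(s)
E
```

```text
scene {'fx': 440.4929469570245, 'fy': 440.4929469570245, 'cx': 255.7914270782909, 'cy': 192.36422013945784, 'position': array([ 1.14805004, -0.44873904,  1.05944372]), 'rotation': array([[ 0.62875796,  0.61442206, -0.47660147],
       [ 0.77743254, -0.50946576,  0.36884045],
       [-0.01618842, -0.60243686, -0.79800236]])}
side {'fx': 479.90335160438815, 'fy': 479.90335160438815, 'cx': 257.01755043575025, 'cy': 192.02358760713264, 'position': array([-0.183089  ,  0.89389731,  0.9615425 ]), 'rotation': array([[-0.75815256, -0.39550888,  0.51843748],
       [-0.65194704,  0.44387007, -0.61477184],
       [ 0.01302884, -0.80408462, -0.59437208]])}
{'fx': 342.9700064881383, 'fy': 342.9700064881383, 'cx': 253.1494944778893, 'cy': 188.33169532365622, 'hand_eye': array([[-1.17080417e-03, -9.53388838e-01, -3.01742196e-01,
         7.70494695e-02],
       [ 9.99999312e-01, -1.09377263e-03, -4.24245431e-04,
        -6.04703011e-04],
       [ 7.44335022e-05, -3.01742485e-01,  9.53389463e-01,
        -1.26743464e-01],
       [ 0.00000000e+00,  0.00000000e+00,  0.00000000e+00,
         1.00000000e+00]])} 0.017
{'time_s': 0.1, 'q': array([-8.05161526e+01,  2.18384020e+01,  7.43776172e+01,  5.99327089e-05,
        8.38594897e+01, -1.23357760e+01]), 'qvel': array([-0.13090082, -0.05449468, -0.03013619, -0.03506576, -0.08843403,
       -0.03923383]), 'joint_efforts': array([ 4.16032097e-03, -4.49216366e+01, -2.31659836e+01, -1.46085699e-04,
        3.59459380e-03, -2.18051667e-06]), 'position': array([ 0.20438604, -0.5103629 ,  0.24777803]), 'tool_rot': array([[ 9.28358654e-01,  3.71685571e-01, -2.16120733e-04],
       [ 3.71685526e-01, -9.28357786e-01,  1.30003897e-03],
       [ 2.82568363e-04, -1.28723138e-03, -9.99999132e-01]]), 'ft_force': array([-1.16518792, -0.84744573,  0.43189152]), 'wrist_torque': array([-0.00149935, -0.0092902 , -0.01082316]), 'gripper_force': 0.0, 'grip_width': 0.08532926062029733}
```

View pics/scene0.png

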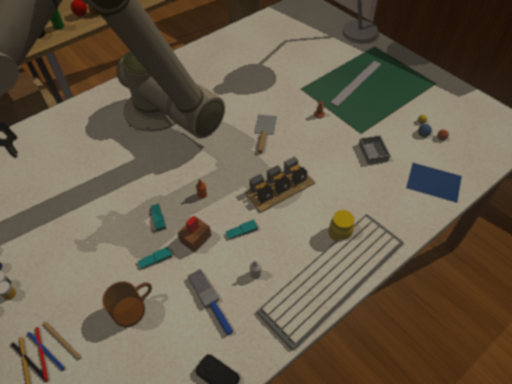

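View pics/side0.png

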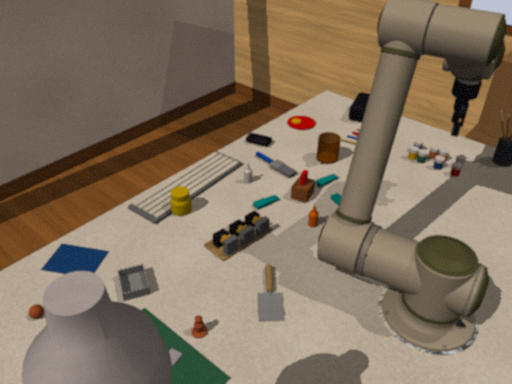

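The scene view shows the red handle upright in the wooden cradle at (193,223), and the side view shows it at (303,178). Three turquoise look-alikes lie flat in the scene view at (157,217), (155,258) and (241,230). The holder is at (280,182). Only the red one in the cradle fits the description, so I'll confirm it with one enlarged crop.

```bash
cat > h.py <<'E'
import numpy as np,cv2
from rig import env
def ray(n,uv):
    c=env.calibration(n)
    if n=="wrist":
        s=env.observe();T=np.eye(4);T[:3,:3]=s["tool_rot"];T[:3,3]=s["position"];T=T@c["hand_eye"];R,p=T[:3,:3],T[:3,3]
    else: R,p=np.array(c["rotation"]),np.array(c["position"])
    d=R@np.array([(uv[0]-c["cx"])/c["fx"],(uv[1]-c["cy"])/c["fy"],1]);return p,d/np.linalg.norm(d)
def onz(n,uv,z):
    p,d=ray(n,uv);return p+d*(z-p[2])/d[2]
def two(a,b):
    A=np.zeros((3,3));y=np.zeros(3)
    for p,d in(a,b):
        M=np.eye(3)-np.outer(d,d);A+=M;y+=M@p
    x=np.linalg.solve(A,y);return x,[np.linalg.norm((np.eye(3)-np.outer(d,d))@(x-p)) for p,d in(a,b)]
def redmask(im):
    h=cv2.cvtColor(im,cv2.COLOR_RGB2HSV);return (((h[...,0]<6)|(h[...,0]>174))&(h[...,1]>170)&(h[...,2]>70)).astype(np.uint8)
E
python3 - <<'E'
from h import *
S=cv2.imread("pics/scene0.png");D=cv2.imread("pics/side0.png")
a=cv2.resize(S[150:250,140:330],None,fx=4,fy=4,interpolation=cv2.INTER_CUBIC)
b=cv2.resize(D[160:260,190:340],None,fx=2,fy=2,interpolation=cv2.INTER_CUBIC)
o=np.zeros((600,760,3),np.uint8);o[:400]=a;o[400:,:300]=b
cv2.imwrite("pics/crop1.png",o)
r={}
for n,I,(x0,y0,x1,y1) in(("scene",S,(180,205,215,245)),("side",D,(290,165,320,195))):
    m=redmask(I[y0:y1,x0:x1,::-1].copy());v,u=np.nonzero(m);print(n,m.sum(),u.min()+x0,u.max()+x0,v.min()+y0,v.max()+y0)
    r[n]=ray(n,(u.mean()+x0,v.mean()+y0))
print(two(r["scene"],r["side"]))
E
```

```text
scene 100 187 197 217 231
side 77 300 306 171 184
(array([ 0.53110813, -0.18695844,  0.07115328]), [np.float64(0.0010399656368606993), np.float64(0.0010399656368607726)])
```

View pics/crop1.png

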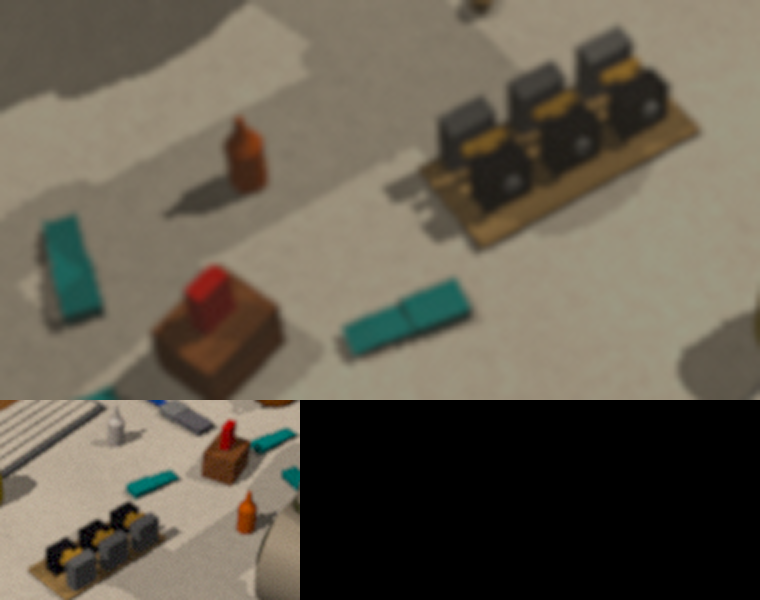

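The crop confirms it: the red upright handle is at crop (210,297), standing in the cradle. The turquoise ones all lie on the desk. The holder's grey cheeks face the robot side and its black housings face away.

```bash
python3 - <<'E'
from h import *
f=lambda x,y:(140+x/4,150+y/4)
for k,p,z in(("cornR",(480,248),.004),("cornF",(700,130),.004),("cornL",(422,178),.008)):print(k,onz("scene",f(*p),z).round(4))
for p in((467,112),(536,84),(604,46)):print("cheek mid top ~",onz("scene",f(*p),.055).round(4))
# cradle top corners
for p in((153,330),(214,374),(284,312)):print("cradle",onz("scene",f(*p),.05).round(4))
E
```

```text
cornR [0.5811 0.0036 0.004 ]
cornF [0.6036 0.2016 0.004 ]
cornL [0.5067 0.0086 0.008 ]
cheek mid top ~ [0.509  0.0508 0.055 ]
cheek mid top ~ [0.5209 0.107  0.055 ]
cheek mid top ~ [0.5253 0.1704 0.055 ]
cradle [ 0.5171 -0.2284  0.05  ]
cradle [ 0.5718 -0.2158  0.05  ]
cradle [ 0.5618 -0.1518  0.05  ]
```

>>> jog_arm --hand '[0.085, 0.085, 0.085, 0.085, 0.085]' --pt "0.033 0.032 0" --pt "0.033 0.032 0" --pt "0.033 0.032 0" --pt "0.033 0.032 0" --pt "0.033 0.032 0" --yaw '[0.136, 0.136, 0.136, 0.136, 0.136]' --grip_force 40

```text
time_s: 0.72
position: [0.3703, -0.3493, 0.2481]
tool_rot: [[0.484, 0.875, -0.0], [0.875, -0.484, 0.001], [0.0, -0.001, -1.0]]
ft_force: [0.7, 0.6, 0.3]
grip_width: 0.0848
gripper_force: 0.0
```

>>> jog_arm --hand '[0.085, 0.085, 0.085, 0.085, 0.085]' --pt "0.033 0.032 0" --pt "0.033 0.032 0" --pt "0.033 0.032 0" --pt "0.033 0.032 0" --pt "0.033 0.032 0" --yaw '[0.136, 0.136, 0.136, 0.136, 0.136]'

```text
time_s: 1.35
position: [0.5353, -0.1893, 0.248]
tool_rot: [[-0.174, 0.985, -0.001], [0.985, 0.174, 0.0], [0.0, -0.001, -1.0]]
ft_force: [-0.5, -0.6, 0.5]
grip_width: 0.0849
gripper_force: 0.0
```

```bash
python3 - <<'E'
from h import *
s=env.observe();R=s["tool_rot"];print(s["time_s"],s["position"],np.degrees(np.arctan2(R[1,1],R[0,1])))
im=env.get_image("wrist");cv2.imwrite("pics/w1.png",im[:,:,::-1])
m=redmask(im);n,l,st,c=cv2.connectedComponentsWithStats(m)
for i in range(1,n):
    if st[i,4]>100:
        pts=np.argwhere(l==i)[:,::-1].astype(np.float32);print(st[i],cv2.minAreaRect(pts))
E
```

```text
1.35 [ 0.53527005 -0.18931443  0.24800977] 9.997249652346476
[241 153  21  44 774] ((250.8933868408203, 174.44192504882812), (43.170875549316406, 18.9835262298584), 87.61405944824219)
```

View pics/w1.png

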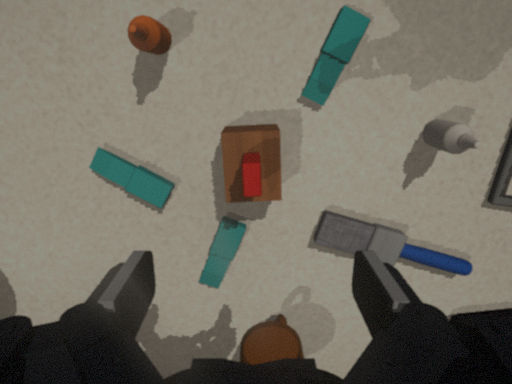

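The wrist view shows the red handle at about (252,175) in the wooden cradle, nearly aligned with the image axes. The orange bottle is at (150,35), the mug at (270,345), and the turquoise pieces are clear of the fingers' path.

```bash
python3 - <<'E'
from h import *
im=cv2.imread("pics/w1.png")[:,:,::-1].copy()
m=redmask(im)
print(im[150:200:3,252,0])
V=im[...,0]
t=cv2.threshold(V[m>0].reshape(-1,1),0,255,cv2.THRESH_OTSU)[0];print("otsu",t)
k=((m>0)&(V>t)).astype(np.uint8)
pts=np.argwhere(k)[:,::-1].astype(np.float32)
b=cv2.boxPoints(cv2.minAreaRect(pts));W=np.array([onz("wrist",p,.095) for p in b]);print(b.round(1),W.round(4),W.mean(0))
for i in range(4):
    d=W[(i+1)%4]-W[i];print(np.linalg.norm(d).round(4),np.degrees(np.arctan2(d[1],d[0])).round(1))
# cradle edges: left & right
h=cv2.cvtColor(im,cv2.COLOR_RGB2HSV)
c=((h[...,1]>100)&(h[...,0]<20)).astype(np.uint8);c[:110]=0;c[215:]=0;c[:,:205]=0;c[:,300:]=0
for side in("min","max"):
    P=[]
    for v in range(150,196):
        u=np.nonzero(c[v])[0]
        P.append((getattr(u,side)(),v))
    P=np.array(P);print(side,P[0],P[-1]);A=np.polyfit(P[:,1],P[:,0],1)
    a=onz("wrist",(np.polyval(A,150),150),.05);e=onz("wrist",(np.polyval(A,195),195),.05);d=a-e;print(a,e,np.degrees(np.arctan2(d[1],d[0])))
E
```

```text
[ 91  96 102 101 110 142 140 138 140 139 138 141 138 140 138 127  79]
otsu 119.0
[[243. 163.]
 [260. 163.]
 [260. 195.]
 [243. 195.]] [[ 0.5273 -0.1758  0.095 ]
 [ 0.5412 -0.1732  0.095 ]
 [ 0.5465 -0.2009  0.095 ]
 [ 0.5321 -0.2036  0.095 ]] [ 0.53678012 -0.18837193  0.095     ]
0.0142 10.4
0.0282 -79.2
0.0146 -169.6
0.0282 99.9
min [222 150] [226 195]
[ 0.50608984 -0.17747258  0.05      ] [ 0.5164661  -0.22182856  0.05      ] 103.16652454822305
max [279 150] [280 195]
[ 0.55952056 -0.16763769  0.05      ] [ 0.57016646 -0.21195659  0.05      ] 103.5071813675085
```

>>> jog_arm --hand '[0.05, 0.05, 0.05, 0.05, 0.05]' --pt "0.0015 0.001 -0.04" --pt "0 0 -0.045" --pt "0 0 -0.045" --pt "0 0 -0.03" --pt "0 0 -0.012" --yaw '[0.04, 0, 0, 0, 0]'

```text
time_s: 2.02
position: [0.5352, -0.1893, 0.0746]
tool_rot: [[-0.208, 0.978, -0.003], [0.978, 0.208, 0.002], [0.002, -0.002, -1.0]]
ft_force: [0.4, -0.5, 0.3]
grip_width: 0.0499
gripper_force: 0.0
```

>>> jog_arm --hand '[0.01, 0.01, 0.01, 0.01, 0.01]' --pt "0 0 0" --pt "0 0 0" --pt "0 0 0" --pt "0 0 0" --pt "0 0 0" --yaw '[0, 0, 0, 0, 0]' --grip_force 60

```text
time_s: 2.65
position: [0.5358, -0.19, 0.0775]
tool_rot: [[-0.209, 0.978, 0.001], [0.978, 0.209, -0.001], [-0.001, 0.0, -1.0]]
ft_force: [-5.6, -2.1, 6.4]
grip_width: 0.0149
gripper_force: 59.6
```

>>> jog_arm --hand '[0.01, 0.01, 0.01, 0.01, 0.01]' --pt "0 0 0.02" --pt "0 0 0.035" --pt "0 0 0.045" --pt "0 0 0.045" --pt "0 0 0.045" --yaw '[0, 0, 0, 0, 0]'

```text
time_s: 3.28
position: [0.536, -0.1893, 0.2684]
tool_rot: [[-0.209, 0.978, 0.002], [0.978, 0.209, -0.0], [-0.0, 0.001, -1.0]]
ft_force: [0.6, -0.2, -0.6]
grip_width: 0.0155
gripper_force: 58.8
```

>>> jog_arm --hand '[0.01, 0.01, 0.01, 0.01, 0.01]' --pt "0.003 0.048 0" --pt "0.003 0.048 0" --pt "0.003 0.048 0" --pt "0.003 0.048 0" --pt "0.003 0.048 0" --yaw '[-0.065, -0.065, -0.065, -0.065, -0.065]'

```text
time_s: 3.9
position: [0.551, 0.0522, 0.2669]
tool_rot: [[0.117, 0.993, 0.002], [0.993, -0.117, 0.0], [0.001, 0.001, -1.0]]
ft_force: [-0.4, -0.0, -1.2]
grip_width: 0.0153
gripper_force: 58.8
```

>>> jog_arm --hand '[0.01, 0.01, 0.01, 0.01, 0.01]' --pt "0 0 0" --pt "0 0 0" --pt "0 0 0" --pt "0 0 0" --pt "0 0 0" --yaw '[0, 0, 0, 0, 0]'

```text
time_s: 4.53
position: [0.551, 0.0499, 0.2663]
tool_rot: [[0.115, 0.993, -0.0], [0.993, -0.115, 0.0], [0.0, -0.0, -1.0]]
ft_force: [0.9, -0.1, -2.1]
grip_width: 0.0152
gripper_force: 58.8
```

```bash
python3 - <<'E'
from h import *
s=env.observe();R=s["tool_rot"];print(s["time_s"],s["position"],R.round(4),s["ft_force"])
np.savez("w2.npz",p=s["position"],R=R)
im=env.get_image("wrist");cv2.imwrite("pics/w2.png",cv2.resize(im[:,:,::-1],(800,600),interpolation=cv2.INTER_CUBIC));cv2.imwrite("pics/w2raw.png",im[:,:,::-1])
E
```

```text
4.525 [0.55095806 0.04993585 0.2662966 ] [[ 1.155e-01  9.933e-01 -0.000e+00]
 [ 9.933e-01 -1.155e-01  1.000e-04]
 [ 1.000e-04 -0.000e+00 -1.000e+00]] [ 0.8756093  -0.09733535 -2.07630178]
```

View pics/w2.png

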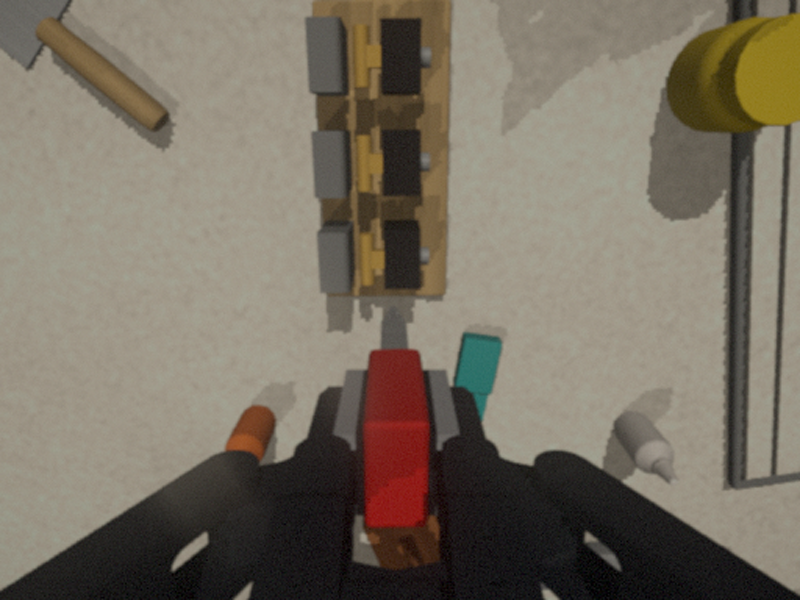

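The wrist view at 800x600 shows the holder's three slots at x≈355: A at y≈55, B at y≈163 and C at y≈256. The brass bars, black housings and grey cheeks are all clear. The red blade is held upright between the fingers, with its tip at about (395,320).

```bash
python3 - <<'E'
from h import *
im=cv2.imread("pics/w2raw.png")[:,:,::-1].copy()
h=cv2.cvtColor(im,cv2.COLOR_RGB2HSV);H,S,V=[h[...,i] for i in range(3)]
roi=np.zeros(V.shape,bool);roi[0:192,190:295]=1
print("row B",[(u,*map(int,h[104,u])) for u in range(198,292,2)])
for name,m in(("black",(V<55)),("brass",(S>150)&(V>110)&(H>12)&(H<30)),("grey",(S<45)&(V>60)&(V<125))):
    m=(m&roi).astype(np.uint8);m=cv2.morphologyEx(m,cv2.MORPH_OPEN,np.ones((3,3)))
    n,l,st,c=cv2.connectedComponentsWithStats(m)
    print(name,[tuple(map(int,x)) for x in st[1:] if x[4]>60])
E
```

```text
row B [(198, 20, 32, 160), (200, 19, 29, 123), (202, 21, 19, 96), (204, 30, 16, 94), (206, 13, 19, 94), (208, 23, 22, 93), (210, 25, 16, 94), (212, 26, 19, 92), (214, 18, 27, 93), (216, 19, 21, 95), (218, 21, 21, 86), (220, 23, 31, 66), (222, 20, 50, 46), (224, 18, 85, 66), (226, 18, 112, 116), (228, 19, 133, 109), (230, 20, 162, 131), (232, 20, 158, 147), (234, 20, 165, 139), (236, 20, 158, 140), (238, 20, 153, 148), (240, 20, 161, 146), (242, 20, 161, 146), (244, 19, 149, 128), (246, 11, 55, 37), (248, 11, 51, 40), (250, 172, 74, 38), (252, 10, 64, 36), (254, 15, 45, 34), (256, 17, 66, 35), (258, 15, 37, 41), (260, 5, 40, 38), (262, 13, 54, 33), (264, 7, 60, 38), (266, 20, 22, 35), (268, 26, 36, 49), (270, 19, 21, 97), (272, 19, 25, 114), (274, 19, 44, 111), (276, 18, 105, 117), (278, 18, 116, 117), (280, 16, 110, 121), (282, 19, 113, 124), (284, 17, 111, 133), (286, 18, 78, 125), (288, 24, 34, 150), (290, 24, 33, 161)]
black [(244, 12, 26, 49, 1182), (245, 83, 24, 43, 967), (246, 140, 23, 45, 924)]
brass [(227, 16, 17, 40, 416), (229, 87, 16, 36, 315), (231, 150, 15, 22, 164)]
grey [(195, 11, 24, 49, 1032), (199, 84, 23, 43, 865), (203, 144, 21, 43, 815)]
```

```bash
python3 - <<'E'
from h import *
# project into holder-ish frame
P={}
bl={"A":(244,36),"B":(245,104),"C":(246,163)}
for k,p in bl.items():P[k]=onz("wrist",p,.048);print("housing left",k,P[k].round(4))
d=P["A"]-P["C"];yaw=np.degrees(np.arctan2(-d[0],d[1]));print("yaw",yaw)
for zz,pts in((.055,{"A+20":(207,10.5),"B-20":(210,126.5),"C-20":(214,186.5),"B+20?":(210,83.5)}),(.045,{"A+17":(235,15.5),"B-17":(237,122.5),"C-17":(238,183)})):
    for k,p in pts.items():print(k,onz("wrist",p,zz).round(4))
for r,uv,z in(("baseR",(287,36),.006),("baseR",(286.5,104),.006),("baseR",(285,163),.006),("baseL",(203.5,70),.008),("baseL",(205.5,133),.008)):print(r,onz("wrist",uv,z).round(4))
for k,uv in(("A",(220,36)),("B",(221,104)),("C",(224,163))):print("cheek R edge",k,onz("wrist",uv,.052).round(4))
print("row of brass left at z.043:",[onz("wrist",p,.044).round(4) for p in((227.5,36),(229,104),(231,161))])
im=cv2.imread("pics/w2raw.png");g=cv2.cvtColor(im,cv2.COLOR_BGR2GRAY)
for r in(36,70,104,133,162):print(r,g[r,194:232].tolist(),g[r,278:294].tolist())
E
```

```text
housing left A [0.5556 0.1665 0.048 ]
housing left B [0.5489 0.1057 0.048 ]
housing left C [0.5426 0.0468 0.048 ]
yaw -6.172344892372043
A+20 [0.5256 0.1902 0.055 ]
B-20 [0.5125 0.0889 0.055 ]
C-20 [0.5071 0.0276 0.055 ]
B+20? [0.5187 0.1286 0.055 ]
A+17 [0.5495 0.185  0.045 ]
B-17 [0.5386 0.0885 0.045 ]
C-17 [0.5314 0.0255 0.045 ]
baseR [0.5994 0.1661 0.006 ]
baseR [0.5929 0.0977 0.006 ]
baseR [0.5854 0.0317 0.006 ]
baseL [0.5083 0.1432 0.008 ]
baseL [0.4999 0.077  0.008 ]
cheek R edge A [0.5338 0.1686 0.052 ]
cheek R edge B [0.526  0.1086 0.052 ]
cheek R edge C [0.5206 0.0504 0.052 ]
row of brass left at z.043: [array([0.5402, 0.1688, 0.044 ]), array([0.5331, 0.1073, 0.044 ]), array([0.5272, 0.0498, 0.044 ])]
36 [151, 144, 126, 99, 94, 89, 92, 92, 96, 92, 92, 92, 92, 91, 91, 91, 92, 91, 92, 91, 90, 86, 75, 71, 58, 47, 39, 45, 68, 94, 104, 100, 88, 94, 105, 114, 116, 117] [99, 99, 96, 100, 102, 113, 113, 113, 109, 104, 126, 149, 153, 152, 152, 154]
70 [147, 148, 149, 149, 151, 152, 150, 138, 101, 78, 71, 74, 65, 68, 71, 72, 71, 74, 72, 71, 69, 64, 53, 57, 58, 56, 57, 54, 64, 84, 98,
[... 153 characters left out ...]
 94, 93, 93, 89, 91, 92, 91, 93, 93, 96, 91, 92, 90, 94, 92, 92, 84, 77, 64, 53, 43, 46, 58, 81, 98, 93, 91, 99, 105, 118] [99, 101, 101, 103, 105, 109, 111, 107, 112, 121, 145, 153, 156, 156, 155, 154]
133 [155, 156, 158, 157, 155, 155, 154, 153, 155, 151, 139, 101, 76, 74, 71, 71, 69, 68, 68, 69, 73, 68, 60, 62, 60, 56, 55, 56, 57, 60, 72, 92, 102, 96, 88, 64, 55, 55] [99, 96, 99, 104, 113, 110, 110, 107, 126, 151, 157, 152, 155, 156, 157, 160]
162 [152, 154, 153, 153, 151, 152, 154, 154, 149, 131, 105, 98, 96, 97, 96, 97, 92, 96, 95, 93, 95, 94, 92, 95, 90, 94, 84, 79, 69, 56, 44, 40, 58, 78, 95, 93, 95, 102] [110, 112, 115, 110, 107, 110, 109, 113, 131, 149, 154, 152, 152, 153, 156, 153]
```

>>> jog_arm --hand '[0.01, 0.01, 0.01, 0.01, 0.01]' --pt "-0.013 -0.002 -0.03" --pt "-0.013 -0.0015 -0.03" --pt "0 0 -0.03" --pt "0 0 -0.03" --pt "0 0 -0.01" --yaw '[0.007, 0, 0, 0, 0]'

```text
time_s: 5.2
position: [0.5244, 0.0469, 0.135]
tool_rot: [[0.108, 0.994, -0.002], [0.994, -0.108, 0.0], [0.0, -0.003, -1.0]]
ft_force: [0.4, -0.7, -0.2]
grip_width: 0.0155
gripper_force: 58.8
```

```bash
python3 - <<'E'
from h import *
s=env.observe();R=s["tool_rot"];print(s["time_s"],s["position"],np.degrees(np.arctan2(R[1,1],R[0,1])),s["ft_force"])
im=env.get_image("wrist");cv2.imwrite("pics/w3raw.png",im[:,:,::-1])
cv2.imwrite("pics/w3.png",cv2.resize(im[20:220,150:350,::-1],None,fx=3,fy=3,interpolation=cv2.INTER_CUBIC))
c=env.calibration("wrist");T=c["hand_eye"]
p=np.linalg.inv(T)@np.array([0,0,.0725,1]);print("tip px expected",p[0]/p[2]*c["fx"]+c["cx"],p[1]/p[2]*c["fy"]+c["cy"])
E
```

```text
5.2 [0.52438573 0.04686737 0.13504271] -6.1975118948237045 [ 0.36219056 -0.73849095 -0.19483848]
tip px expected 254.02203770849786 210.74037297035886
```

View pics/w3.png

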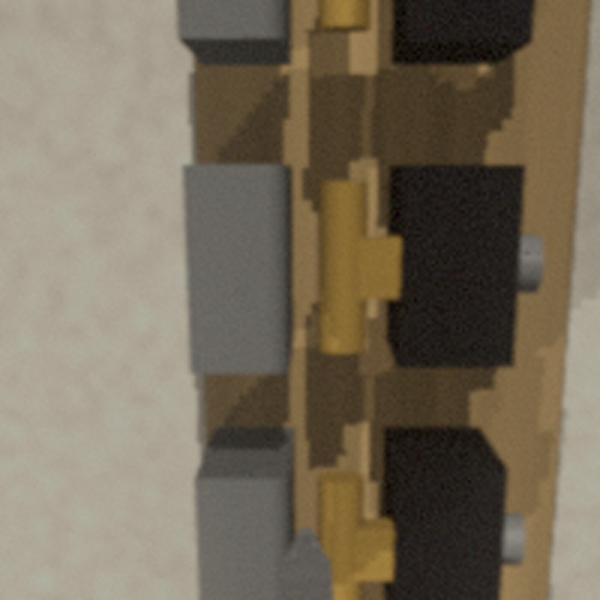

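The crop shows the blade's tip at about (305,530), inside slot C's gap between the cheek edge at 290 and the brass bar at 320. I'll measure how well it is centred.

```bash
python3 - <<'E'
from h import *
im=cv2.imread("pics/w3raw.png");h=cv2.cvtColor(im,cv2.COLOR_BGR2HSV)
for r in range(192,232,4):print(r,[(int(a),int(b)) for a,b in zip(h[r,240:266,1],h[r,240:266,2])])
m=redmask(im[:,:,::-1].copy())
for r in range(225,300,10):
    u=np.nonzero(m[r])[0];print(r,(u.min(),u.max(),u.mean()) if len(u) else None)
E
```

```text
192 [(20, 100), (20, 100), (26, 98), (22, 93), (18, 85), (31, 75), (42, 66), (79, 61), (106, 99), (113, 124), (116, 130), (118, 128), (113, 126), (110, 127), (110, 127), (126, 115), (143, 107), (152, 116), (158, 131), (159, 141), (153, 143), (154, 137), (155, 135), (154, 137), (156, 137), (152, 136)]
196 [(20, 104), (20, 100), (19, 95), (20, 91), (26, 88), (26, 78), (31, 66), (68, 64), (98, 94), (88, 113), (61, 108), (41, 107), (43, 107), (67, 110), (102, 122), (125, 116), (140, 109), (160, 118), (157, 128), (158, 132), (160, 129), (156, 131), (158, 134), (154, 136), (149, 140), (154, 136)]
200 [(25, 104), (26, 99), (20, 100), (22, 93), (24, 86), (33, 78), (34, 68), (25, 72), (24, 85), (22, 94), (27, 94), (14, 89), (28, 91), (29, 96), (18, 99), (39, 98), (94, 103), (146, 119), (155, 132), (163, 130), (164, 126), (155, 132), (161, 135), (156, 136), (153, 137), (158, 134)]
204 [(24, 105), (28, 102), (16, 95), (30, 94), (21, 84), (32, 87), (27, 96), (26, 98), (23, 101), (24, 95), (30, 95), (19, 95), (27, 95), (25, 92), (24, 95), (22, 91), (30, 95), (56, 101), (103, 119), (143, 128), (15
[... 1547 characters left out ...]
23), (194, 122), (187, 124), (209, 122), (194, 122), (198, 121), (196, 122), (177, 128), (194, 125), (191, 124), (184, 126), (202, 124), (203, 122), (197, 124), (199, 124), (207, 122), (202, 125), (206, 120), (185, 128), (193, 127), (196, 125), (202, 124), (199, 123)]
225 (np.int64(238), np.int64(266), np.float64(252.0))
235 (np.int64(237), np.int64(268), np.float64(252.5))
245 (np.int64(238), np.int64(271), np.float64(254.5))
255 (np.int64(237), np.int64(272), np.float64(254.5))
265 (np.int64(236), np.int64(273), np.float64(254.5))
275 (np.int64(234), np.int64(274), np.float64(254.0))
285 (np.int64(233), np.int64(273), np.float64(253.0))
295 (np.int64(233), np.int64(273), np.float64(253.0))
```

>>> jog_arm --hand '[0.01, 0.01, 0.01, 0.01, 0.01]' --pt "0.001 0 -0.004" --pt "0 0 -0.004" --pt "0 0 -0.004" --pt "0 0 -0.003" --pt "0 0 0" --yaw '[0, 0, 0, 0, 0]'

```text
time_s: 5.88
position: [0.5258, 0.0469, 0.1212]
tool_rot: [[0.108, 0.994, -0.0], [0.994, -0.108, 0.0], [-0.0, -0.0, -1.0]]
ft_force: [0.8, 0.3, -0.7]
grip_width: 0.0151
gripper_force: 58.8
```

>>> jog_arm --hand '[0.01, 0.01, 0.01, 0.01, 0.01]' --pt "0 0 -0.001" --pt "0 0 -0.001" --pt "0 0 -0.001" --pt "0 0 -0.001" --pt "0 0 0" --yaw '[0, 0, 0, 0, 0]'

```text
time_s: 6.5
position: [0.5259, 0.0469, 0.1172]
tool_rot: [[0.108, 0.994, -0.0], [0.994, -0.108, 0.0], [-0.0, -0.0, -1.0]]
ft_force: [0.3, 0.2, -0.5]
grip_width: 0.0154
gripper_force: 58.8
```

Baseline Fz is about −0.6 N at a tip depth of roughly 10 mm. I'll continue gently.

>>> jog_arm --hand '[0.01, 0.01, 0.01, 0.01, 0.01]' --pt "0 0 -0.001" --pt "0 0 -0.001" --pt "0 0 -0.001" --pt "0 0 0" --pt "0 0 0" --yaw '[0, 0, 0, 0, 0]'

```text
time_s: 7.12
position: [0.5258, 0.047, 0.1143]
tool_rot: [[0.108, 0.994, -0.0], [0.994, -0.108, 0.0], [0.0, -0.0, -1.0]]
ft_force: [-0.3, 0.4, -1.6]
grip_width: 0.0155
gripper_force: 58.7
```

>>> jog_arm --hand '[0.01, 0.01, 0.01, 0.01, 0.01]' --pt "0 0 -0.001" --pt "0 0 -0.001" --pt "0 0 -0.001" --pt "0 0 0" --pt "0 0 0" --yaw '[0, 0, 0, 0, 0]'

```text
time_s: 7.75
position: [0.5255, 0.047, 0.1111]
tool_rot: [[0.108, 0.994, -0.001], [0.994, -0.108, 0.0], [0.0, -0.001, -1.0]]
ft_force: [-4.0, 0.5, 0.1]
grip_width: 0.0149
gripper_force: 58.9
```

>>> jog_arm --hand '[0.01, 0.01, 0.01, 0.01, 0.01]' --pt "0 0 -0.001" --pt "0 0 -0.001" --pt "0 0 0" --pt "0 0 0" --pt "0 0 0" --yaw '[0, 0, 0, 0, 0]'

```text
time_s: 8.38
position: [0.5253, 0.047, 0.1092]
tool_rot: [[0.108, 0.994, -0.002], [0.994, -0.108, 0.0], [0.0, -0.002, -1.0]]
ft_force: [-6.2, 0.9, 2.6]
grip_width: 0.0151
gripper_force: 59.4
```

>>> jog_arm --hand '[0.01, 0.01, 0.01, 0.01, 0.01]' --pt "0 0 -0.001" --pt "0 0 -0.001" --pt "0 0 0" --pt "0 0 0" --pt "0 0 0" --yaw '[0, 0, 0, 0, 0]'

```text
time_s: 9.0
position: [0.525, 0.0471, 0.1072]
tool_rot: [[0.108, 0.994, -0.002], [0.994, -0.108, 0.0], [-0.0, -0.002, -1.0]]
ft_force: [-6.7, 1.1, 3.4]
grip_width: 0.0153
gripper_force: 59.5
```

>>> jog_arm --hand '[0.01, 0.01, 0.01, 0.01, 0.01]' --pt "0 0 -0.001" --pt "0 0 -0.001" --pt "0 0 0" --pt "0 0 0" --pt "0 0 0" --yaw '[0, 0, 0, 0, 0]'

```text
time_s: 9.62
position: [0.5252, 0.0471, 0.1057]
tool_rot: [[0.108, 0.994, -0.002], [0.994, -0.108, 0.0], [-0.0, -0.002, -1.0]]
ft_force: [-6.9, 0.1, 7.3]
grip_width: 0.0151
gripper_force: 60.2
```

>>> jog_arm --hand '[0.01, 0.01, 0.01, 0.01, 0.01]' --pt "0 0 -0.001" --pt "0 0 0" --pt "0 0 0" --pt "0 0 0" --pt "0 0 0" --yaw '[0, 0, 0, 0, 0]'

```text
time_s: 10.25
position: [0.5253, 0.047, 0.105]
tool_rot: [[0.108, 0.994, -0.001], [0.994, -0.108, 0.0], [-0.0, -0.001, -1.0]]
ft_force: [-8.5, 1.6, 11.1]
grip_width: 0.0152
gripper_force: 60.6
```

C climbs steeply, about 4 N/mm before the blade is half in, so it looks seized. I'll back off and try B.

>>> jog_arm --hand '[0.01, 0.01, 0.01, 0.01, 0.01]' --pt "0 0 0.012" --pt "0 0 0.024" --pt "0.0033 0.031 0" --pt "0.0033 0.0305 0" --pt "0 0 0" --yaw '[0, 0, 0, 0, 0]'

```text
time_s: 10.88
position: [0.5335, 0.1098, 0.1411]
tool_rot: [[0.105, 0.994, 0.003], [0.994, -0.105, 0.0], [0.001, 0.003, -1.0]]
ft_force: [0.2, 0.3, -0.6]
grip_width: 0.0153
gripper_force: 59.9
```

>>> jog_arm --hand '[0.01, 0.01, 0.01, 0.01, 0.01]' --pt "0 0 -0.006" --pt "0 0 -0.006" --pt "0 0 -0.006" --pt "0 0 -0.004" --pt "0 0 0" --yaw '[0, 0, 0, 0, 0]'

```text
time_s: 11.5
position: [0.5324, 0.1083, 0.118]
tool_rot: [[0.108, 0.994, -0.001], [0.994, -0.108, 0.0], [-0.0, -0.001, -1.0]]
ft_force: [0.4, -0.8, -0.1]
grip_width: 0.0155
gripper_force: 59.9
```

>>> jog_arm --hand '[0.01, 0.01, 0.01, 0.01, 0.01]' --pt "0 0 -0.001" --pt "0 0 -0.001" --pt "0 0 -0.001" --pt "0 0 -0.001" --pt "0 0 0" --yaw '[0, 0, 0, 0, 0]'

```text
time_s: 12.12
position: [0.5323, 0.1085, 0.1142]
tool_rot: [[0.108, 0.994, -0.0], [0.994, -0.108, 0.0], [-0.0, -0.0, -1.0]]
ft_force: [-1.3, -0.6, -1.4]
grip_width: 0.015
gripper_force: 59.8
```

>>> jog_arm --hand '[0.01, 0.01, 0.01, 0.01, 0.01]' --pt "0 0 -0.001" --pt "0 0 -0.001" --pt "0 0 -0.001" --pt "0 0 0" --pt "0 0 0" --yaw '[0, 0, 0, 0, 0]'

```text
time_s: 12.75
position: [0.5322, 0.1085, 0.1112]
tool_rot: [[0.108, 0.994, -0.001], [0.994, -0.108, 0.0], [-0.0, -0.001, -1.0]]
ft_force: [-3.1, 0.8, 0.6]
grip_width: 0.0152
gripper_force: 59.8
```

>>> jog_arm --hand '[0.01, 0.01, 0.01, 0.01, 0.01]' --pt "0 0 -0.001" --pt "0 0 -0.001" --pt "0 0 0" --pt "0 0 0" --pt "0 0 0" --yaw '[0, 0, 0, 0, 0]'

```text
time_s: 13.38
position: [0.5324, 0.1084, 0.1092]
tool_rot: [[0.108, 0.994, -0.0], [0.994, -0.108, 0.0], [-0.0, -0.0, -1.0]]
ft_force: [-5.1, 0.9, 1.1]
grip_width: 0.0151
gripper_force: 60.1
```

>>> jog_arm --hand '[0.01, 0.01, 0.01, 0.01, 0.01]' --pt "0 0 -0.001" --pt "0 0 -0.001" --pt "0 0 0" --pt "0 0 0" --pt "0 0 0" --yaw '[0, 0, 0, 0, 0]'

```text
time_s: 14.0
position: [0.5324, 0.1084, 0.1073]
tool_rot: [[0.108, 0.994, -0.0], [0.994, -0.108, 0.0], [-0.0, -0.0, -1.0]]
ft_force: [-5.4, 0.9, 2.1]
grip_width: 0.0154
gripper_force: 60.3
```

>>> jog_arm --hand '[0.01, 0.01, 0.01, 0.01, 0.01]' --pt "0 0 -0.001" --pt "0 0 -0.001" --pt "0 0 0" --pt "0 0 0" --pt "0 0 0" --yaw '[0, 0, 0, 0, 0]'

```text
time_s: 14.62
position: [0.5322, 0.1084, 0.1053]
tool_rot: [[0.108, 0.994, -0.001], [0.994, -0.108, 0.0], [-0.0, -0.001, -1.0]]
ft_force: [-5.7, 0.7, 2.8]
grip_width: 0.0153
gripper_force: 60.4
```

>>> jog_arm --hand '[0.01, 0.01, 0.01, 0.01, 0.01]' --pt "0 0 -0.001" --pt "0 0 -0.001" --pt "0 0 -0.001" --pt "0 0 0" --pt "0 0 0" --yaw '[0, 0, 0, 0, 0]'

```text
time_s: 15.25
position: [0.5321, 0.1085, 0.1023]
tool_rot: [[0.108, 0.994, -0.001], [0.994, -0.108, 0.0], [-0.0, -0.001, -1.0]]
ft_force: [-5.9, 1.2, 3.2]
grip_width: 0.0154
gripper_force: 60.5
```

>>> jog_arm --hand '[0.01, 0.01, 0.01, 0.01, 0.01]' --pt "0 0 -0.001" --pt "0 0 -0.001" --pt "0 0 -0.001" --pt "0 0 0" --pt "0 0 0" --yaw '[0, 0, 0, 0, 0]'

```text
time_s: 15.88
position: [0.532, 0.1085, 0.0993]
tool_rot: [[0.108, 0.994, -0.001], [0.994, -0.108, 0.0], [-0.0, -0.001, -1.0]]
ft_force: [-6.4, -0.4, 4.3]
grip_width: 0.0153
gripper_force: 60.6
```

>>> jog_arm --hand '[0.01, 0.01, 0.01, 0.01, 0.01]' --pt "0 0 -0.001" --pt "0 0 -0.001" --pt "0 0 -0.001" --pt "0 0 -0.001" --pt "0 0 -0.001" --yaw '[0, 0, 0, 0, 0]'

```text
time_s: 16.5
position: [0.532, 0.1085, 0.0945]
tool_rot: [[0.108, 0.994, -0.001], [0.994, -0.108, 0.0], [-0.0, -0.001, -1.0]]
ft_force: [-7.7, 0.1, 6.0]
grip_width: 0.0151
gripper_force: 60.6
```

>>> jog_arm --hand '[0.01, 0.01, 0.01, 0.01, 0.01]' --pt "0 0 -0.001" --pt "0 0 -0.001" --pt "0 0 -0.001" --pt "0 0 -0.001" --pt "0 0 -0.001" --yaw '[0, 0, 0, 0, 0]'

```text
time_s: 17.12
position: [0.532, 0.1085, 0.0894]
tool_rot: [[0.108, 0.994, -0.001], [0.994, -0.108, 0.0], [-0.0, -0.001, -1.0]]
ft_force: [-7.7, 0.2, 5.1]
grip_width: 0.0156
gripper_force: 60.9
```

B builds gradually to a plateau of about 6 N, which is the sound slot. I'll seat the blade.

>>> jog_arm --hand '[0.01, 0.01, 0.01, 0.01, 0.01]' --pt "0 0 -0.001" --pt "0 0 -0.001" --pt "0 0 -0.001" --pt "0 0 -0.001" --pt "0 0 -0.001" --yaw '[0, 0, 0, 0, 0]'

```text
time_s: 17.75
position: [0.532, 0.1085, 0.0844]
tool_rot: [[0.108, 0.994, -0.001], [0.994, -0.108, 0.0], [-0.0, -0.001, -1.0]]
ft_force: [-7.9, 1.0, 6.0]
grip_width: 0.0153
gripper_force: 60.9
```

>>> jog_arm --hand '[0.01, 0.01, 0.01, 0.01, 0.01]' --pt "0 0 -0.0005" --pt "0 0 -0.0005" --pt "0 0 0" --pt "0 0 0" --pt "0 0 0" --yaw '[0, 0, 0, 0, 0]'

```text
time_s: 18.38
position: [0.532, 0.1085, 0.0834]
tool_rot: [[0.108, 0.994, -0.001], [0.994, -0.108, 0.0], [-0.0, -0.001, -1.0]]
ft_force: [-6.7, 1.3, 4.2]
grip_width: 0.0157
gripper_force: 60.8
```

>>> jog_arm --hand '[0.01, 0.01, 0.01, 0.01, 0.01]' --pt "0 0 -0.0005" --pt "0 0 -0.0005" --pt "0 0 0" --pt "0 0 0" --pt "0 0 0" --yaw '[0, 0, 0, 0, 0]'

```text
time_s: 19.0
position: [0.532, 0.1085, 0.0824]
tool_rot: [[0.108, 0.994, -0.001], [0.994, -0.108, 0.0], [-0.0, -0.001, -1.0]]
ft_force: [-7.5, 0.9, 4.3]
grip_width: 0.0152
gripper_force: 60.7
```

>>> jog_arm --hand '[0.01, 0.01, 0.01, 0.01, 0.01]' --pt "0 0 -0.0005" --pt "0 0 -0.0005" --pt "0 0 0" --pt "0 0 0" --pt "0 0 0" --yaw '[0, 0, 0, 0, 0]'

```text
time_s: 19.62
position: [0.532, 0.1085, 0.0819]
tool_rot: [[0.108, 0.994, -0.001], [0.994, -0.108, -0.0], [-0.0, -0.001, -1.0]]
ft_force: [-9.3, 0.2, 10.1]
grip_width: 0.0159
gripper_force: 61.4
```

>>> jog_arm --hand '[0.01, 0.01, 0.01, 0.01, 0.01]' --pt "-0.0005 0 -0.0005" --pt "0 0 0" --pt "0 0 0" --pt "0 0 0" --pt "0 0 0" --yaw '[0, 0, 0, 0, 0]'

```text
time_s: 20.25
position: [0.532, 0.1085, 0.0818]
tool_rot: [[0.108, 0.994, 0.001], [0.994, -0.108, 0.0], [0.0, 0.001, -1.0]]
ft_force: [-7.8, 1.3, 13.0]
grip_width: 0.0152
gripper_force: 61.7
```

>>> jog_arm --hand '[0.03, 0.05, 0.05, 0.05, 0.05]' --pt "0 0 0" --pt "0 0 0" --pt "0 0 0" --pt "0 0 0" --pt "0 0 0" --yaw '[0, 0, 0, 0, 0]'

```text
time_s: 20.88
position: [0.5321, 0.1084, 0.0808]
tool_rot: [[0.108, 0.994, 0.0], [0.994, -0.108, -0.0], [-0.0, 0.0, -1.0]]
ft_force: [-0.2, -0.2, -0.0]
grip_width: 0.0497
gripper_force: 0.0
```

Released. I'll raise straight up and look.

>>> jog_arm --hand '[0.05, 0.05, 0.05, 0.05, 0.05]' --pt "0 0 0.025" --pt "0 0 0.035" --pt "0 0 0.035" --pt "0 -0.02 0.03" --pt "0 -0.03 0" --yaw '[0, 0, 0, 0, 0]'

```text
time_s: 21.5
position: [0.5328, 0.0583, 0.2082]
tool_rot: [[0.106, 0.994, 0.005], [0.994, -0.106, -0.0], [0.0, 0.005, -1.0]]
ft_force: [-0.2, 0.4, -0.7]
grip_width: 0.0498
gripper_force: 0.0
```

```bash
python3 - <<'E'
from h import *
s=env.observe();print(s["time_s"],s["position"],s["ft_force"])
w=env.get_image("wrist")[:,:,::-1];d=env.get_image("side")[:,:,::-1]
o=np.zeros((600,800,3),np.uint8)
o[:384,:]=cv2.resize(w[30:222,100:350],None,fx=2,fy=2)[:, :].shape and cv2.copyMakeBorder(cv2.resize(w[30:222,100:350],None,fx=2,fy=2),0,0,0,300,cv2.BORDER_CONSTANT)
o[:600,500:800]=cv2.resize(d[195:265,205:240+0],None,fx=300/35,fy=600/70,interpolation=cv2.INTER_CUBIC)
cv2.imwrite("pics/end.png",o)
m=redmask(w[:,:,::-1].copy());u=np.argwhere(m)[:,::-1];print(len(u),u.min(0),u.max(0))
E
```

```text
21.5 [0.532778   0.05826701 0.20816668] [-0.18229398  0.35364098 -0.67725667]
1006 [233 101] [255 147]
```

View pics/end.png

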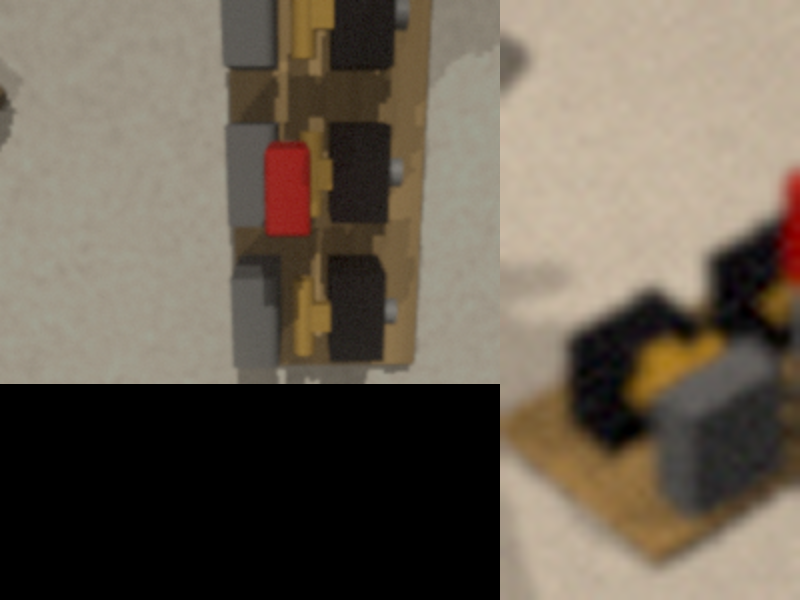

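The blade stands upright in the middle slot, with the red handle at about (288,188). The shoulder met the cheek at the expected height. I'm handing it in.

```bash
python3 -c "
from rig import env
print(env.close_job())"
```

```text
the job is handed in; nothing more can be done
None
```

The red blade stands fully down and released in the middle slot (B), which took it with a steady 5–6.5 N drag; I backed out of C when it climbed steeply to about 12 N before halfway, never tried A, and handed the job in at about 21.5 s.

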